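# Stand the fallen flask back in the marking fixture and screw the edge clamp tight

## Task

The steel flask has fallen forward out of the row on the laser-marking fixture. Stand it upright, neck up, in its gap between the two square housings, let go of it, and then screw the knurled clamp knob down clockwise until it stops tight, so that the jaw holds housings and flask firmly together against the end stop. Leave the other things on the bench where they are.

Things in the scene. Friction and masses are not known exactly. Their poses are not given: they have to be found in the camera images.
- fixture: clamping fixture, fixed: a drilled aluminium plate 250 x 420 x 14 mm. Origin on the bench under it, z up, +x across the row away from the robot, row along y on the line x = 35 mm. Plate spans x -155..95, y -230..190 mm. Behind the row a dark fence (face x = 68 mm, 24 mm above the plate); front open. Clamp at the -y end: grey housing 60 x 60 mm, 30 mm above the plate, centred x 35, y -128 mm
- lane (a point): point on the plate's top face (14 mm above the bench), on the row's centre line, within about 6 mm of the middle of the gap that is meant for the flask; axes as the fixture's. The precise gap is between the facing sides of the two housings
- flask: bare steel flask with black cap, lying on the plate in front of the row, neck roughly towards the robot; 0.25 kg give or take a third. Body 50 mm diameter from 0 to 85 mm above its base, then a shoulder, then a neck with cap 32 to 34 mm diameter from 96 to 120 mm. Origin at the centre of its base, +z from base to neck (up when it stands)
- housing_a: square aluminium housing in the row next to the end stop, loose, 0.35 kg: 56 mm across the lane (x), 60 mm along the row (y), 38 mm high, a dark disc on its top. Origin at the centre of its underside, +z up
- housing_b: the other housing, same size without the disc, loose, next to the jaw. The gap between the two housings starts at 58 to 66 mm wide for the 50 mm flask
- knob_grip (a point): centre of the upright knurled steel knob (44 mm diameter, 36 mm high; grip it across its diameter from above, same all round). Clockwise seen from above screws it down, 30 mm per turn; it starts 92 to 96 mm above the bench and is tight near 75 mm. Turning takes 0.3 N m all the way; once the row is closed the resistance rises steeply, within half a radian. Let go, it stays (bar a slight spring-back)
- stop_face (a point): middle of the inner face of the dark steel end stop at the +y end of the row (62 mm wide, 36 mm above the plate), 18 mm above the plate; axes as the fixture's
- jaw: the clamp's sliding steel jaw, 56 mm wide, 36 mm above the plate; origin at the foot of its pushing face, axes as the fixture's. It moves towards the row (+y) by as much as the knob sinks, 30 mm per turn, and pushes housing, flask and housing together against the end stop; 3.5 to 4.5 rad of turning close the row, the last tenths make it tight
- hex_key: bent steel hex key 100 mm long lying on the plate (bystander)
- duster: orange air-duster can 58 mm diameter, 180 mm high, on the bench (bystander)
- cleaner: white cleaner bottle 64 mm diameter, 190 mm high (bystander)
- mouse: black computer mouse 105 x 60 x 30 mm (bystander)
- test_strip: blue plastic test strip 90 x 22 x 12 mm (bystander)
- test_cup: white cup 72 mm wide, 85 mm high (bystander)
- driver: screwdriver 190 mm long (bystander)
Things that resemble listed ones, but are neither listed nor needed, are in the scene too. Leave any blue look-alike of the housing_a alone.

How it is judged:
By the outcome, as a careful person would: the job done as asked, in the order asked, and still so for the second after the job is handed in, with the robot touching nothing.
It also fails if it takes over 72 s, if anything falls off the work surface, if the arm or the gripper's body presses on something with over 40 N, if the wrist force passes 120 N, or if a joint passes its speed limit or range.

## Robot

A 6-joint arm with a two-finger parallel gripper is mounted at the origin on the work surface. World frame = base frame: x ahead of the robot, y to its left, z up, the work surface at z = 0. Lengths are in m, angles in rad, forces in N, time in s.
With the tool pointing down it reaches from about 0.25 to 0.725 m from the base axis. Payload 4 kg.
Tool frame: the origin (TCP) lies at the very end of the fingers, on their centre line; the grasp point (between the pads) lies 19 mm behind it; z points along the fingers, y is the line along which they close (so a half turn about z gives the same grasp; the last joint's range is limited). The gripper opens to 85 mm and grips with 20 to 120 N. Pads are 22 mm wide; open, the fingers measure 114 mm over their backs; the gripper's body (76 mm by 85 mm) begins 54 mm behind the grasp point. The pads swing forward as they close: fully open they stand 13 mm farther back than shut.
Start: joints at [-1.135, 0.241, 0.005, 1.335, 0, 1.571], TCP at [0.211, -0.453, 0.231] pointing down, gripper open.
Joint ranges: [-2.72, 2.72], [-1.05, 1.87], [-1.09, 1.28], [-1.99, 2.15], [-1.42, 1.44], [-3.14, 3.14]. Speed limits (rad/s): [2.79, 2.79, 3.14, 3.14, 3.14, 3.14].

## Interface

Orientations are given as a unit quaternion [x, y, z, w].
In Python, from workcell import bot, vision, workorder gives the robot as it stands.
- The arm moves only by the shell command python3 -m creep 'ROWS' [OPENING]. ROWS is JSON, a list of rows, each a list of 2 entries, a list of its own where there are three numbers: the shift along the tool's x, y, z in mm, then the turn, a rotation vector about the tool's x, y, z in rad. In form: [[[dx, dy, dz], [wx, wy, wz]], ...]. A call has 1 to 12 rows; each row shifts and turns the commanded pose from where the row before left it, along the tool's axes as they then stand; what a row does not reach is not made up. A row lasts 1/8 s, in which the tool goes at most 62.5 mm and 10.7 degrees, less where a joint would pass 70% of its speed; a pose out of reach is approached as far as the arm can. A call is refused whole if a number of a shift passes 62.5 or a number of a turn 0.188, either way. A call with a gripper value outside its range is refused whole. OPENING is the finger opening in mm, from 0 to 85.4, set as the call begins (- or left out, the last holds). The fingers move at their own pace and stop on an object; the grip force is fixed at half the most. Time passes only in rows, so rows that do not move let the fingers close. It gives the time, the measured TCP pose, the force, the opening and the grip force at its end, in the units of the state.
- bot.get_obs(): the state, without advancing time (a new reading comes with each control period).
- vision.camera(name): name is "scene" or "top" or "wrist"; returns a dict with "image" (384x512x3 uint8, blue, green, red), "z_map" (384x512 float32, m along the optical axis (not along the pixel's ray), 0 where there is no reading), "K" (3x3 intrinsics, pixels), "k1" (the pictures are not rectified: a ray, as slopes to the right and down, at radius r is drawn at 1 + k1 r^2 times it, then the intrinsics apply), "rvec" (rotation vector, rad) and "tvec" (3), from world to camera coordinates, as OpenCV has them; the wrist camera has in their place "tool_from_camera" (4x4, takes a point from camera to tool coordinates, whose origin is the TCP and whose axes are the flange's). Camera axes: x right, y down, z forward; pixel columns grow to the right and rows downward; lengths in m; the calibration is good to about 2 mm. A picture is of the moment at which its call begins: read the wrist's pose just before it.
- workorder.job_done(): hands the job in; it is judged then, once.
Trained networks look in a picture, given as the dict that the camera call returned (one of the last four; its "shot" number tells which), for a name from the list of things; names that differ only in an ending like _2 or _b are one class to them, and where a whole thing is asked for, a point or a joint stands for the part that bears it (a point fixed in the world has none). Each returns a list of dicts, best first, with "score" (0 to 1); they miss things now and then, are a little off and sometimes report something else, mostly with a low value. They report only what shows in the picture. A call takes as long as a camera call. They do not tell look-alikes from the thing itself.
- vision.spot_in(picture, query): "position" ([column, row] in pixels, amid what is visible of it).
- vision.place_of(picture, query): "position" ([column, row] in pixels: a listed point, or the origin of a listed thing).
The state is a dict: "clock": time; "joint_pos": joint angles; "joint_vel": joint speeds; "tau": joint torques, N m; "eef_pos": TCP position; "tool_rot": TCP orientation; "ft_force": force on the tool from outside, world axes, zero at the start; "ft_torque": the same for the moment, N m; "grip_width": finger opening in m; "grasp_force": force on a finger pad.
Only numpy, scipy, OpenCV 4.12 (cv2) and the standard library are available. Lean on these libraries where they do the work, as an engineer would, in place of code of your own. Each camera call takes 0.05 s, during which the arm holds its last target. There are 200 camera calls.

## Working session

There is one attempt and no reset: what is moved stays moved. The work goes in short steps, Python scripts to look and compute and a shell command to move; the robot and the scene stay as the last step left them, time stands still between calls to the robot, and variables do not carry over. Pictures are saved under pics/ and viewed, at most 10 in all, crops included, and the job is handed in when it is done.

```bash
ls; mkdir -p pics
cat > h.py <<'E'
import numpy as np, cv2
from scipy.spatial.transform import Rotation as R
from workcell import bot, vision, workorder
def cam(name):
    o=bot.get_obs(); c=vision.camera(name)
    if name=="wrist":
        T=np.eye(4); T[:3,:3]=R.from_quat(o["tool_rot"]).as_matrix(); T[:3,3]=o["eef_pos"]
        c["W"]=T@np.array(c["tool_from_camera"])
    else:
        Rm=R.from_rotvec(np.ravel(c["rvec"])).as_matrix(); W=np.eye(4); W[:3,:3]=Rm.T; W[:3,3]=-Rm.T@np.ravel(c["tvec"]); c["W"]=W
    return c
def slopes(c,px):
    K=np.array(c["K"]); return cv2.undistortPoints(np.array(px,float).reshape(-1,1,2),K,np.array([c["k1"],0,0,0,0],float)).reshape(-1,2)
def ray(c,px):
    s=slopes(c,px)[0]; return c["W"][:3,3], c["W"][:3,:3]@np.array([s[0],s[1],1])
def at_z(c,px,z):
    o,d=ray(c,px); return o+d*(z-o[2])/d[2]
def tri(*cp):
    A=np.zeros((3,3));b=np.zeros(3)
    for c,p in cp:
        o,d=ray(c,p);d=d/np.linalg.norm(d);M=np.eye(3)-np.outer(d,d);A+=M;b+=M@o
    return np.linalg.solve(A,b)
def cloud(c):
    h,w=c["z_map"].shape; v,u=np.mgrid[:h,:w]; s=slopes(c,np.c_[u.ravel(),v.ravel()]); z=c["z_map"].ravel()
    P=np.c_[s*z[:,None],z]@c["W"][:3,:3].T+c["W"][:3,3]; P[z==0]=np.nan; return P.reshape(h,w,3)
E
cat > a.py <<'E'
from h import *
np.set_printoptions(precision=4,suppress=True)
C={n:cam(n) for n in("scene","top")}
for n,c in C.items():
    cv2.imwrite(f"pics/{n}0.png",c["image"]); P=cloud(c)
    for q in "fixture lane flask housing_a knob_grip stop_face jaw hex_key".split():
        for r in vision.place_of(c,q)[:3]:
            p=r["position"]; i=tuple(np.clip(np.round(p[::-1]).astype(int),0,[383,511]))
            print(n,q,np.round(p,1),round(r["score"],2),"depth:",P[i])
print(bot.get_obs())
E
python3 a.py
```

```text
pics
scene fixture [245.2 221.2] 0.57 depth: [ 0.6092 -0.0065  0.0394]
scene lane [256.3 230. ] 0.65 depth: [0.64   0.0406 0.0392]
scene flask [268.9 213.5] 0.69 depth: [0.5507 0.0562 0.0365]
scene housing_a [322.  249.9] 0.92 depth: [0.67   0.2535 0.04  ]
scene housing_a [272.6 230.3] 0.82 depth: [0.6287 0.0924 0.0426]
scene housing_a [269.1 212.7] 0.72 depth: [0.5516 0.0565 0.0415]
scene knob_grip [200.9 200.1] 0.63 depth: [ 0.6321 -0.1418  0.112 ]
scene stop_face [282.5 227.1] 0.58 depth: [0.612  0.1166 0.0468]
scene jaw [226.9 223.7] 0.61 depth: [ 0.6379 -0.0572  0.0381]
scene jaw [197.3 163.4] 0.27 depth: [ 0.2795 -0.3354  0.0038]
scene hex_key [225.1 194.9] 0.51 depth: [ 0.4782 -0.1291  0.0238]
top fixture [217.4 167.8] 0.59 depth: [0.5826 0.0896 0.056 ]
top lane [238.3 165.9] 0.75 depth: [0.5993 0.0309 0.0152]
top lane [390.9 198. ] 0.42 depth: [ 0.5142 -0.4172  0.0305]
top flask [227.2 180.4] 0.92 depth: [0.5469 0.0593 0.0655]
top housing_a [161.5 152.8] 0.92 depth: [0.6251 0.2519 0.0428]
top housing_a [260.5 164.4] 0.85 depth: [ 0.5985 -0.033   0.0536]
top housing_a [218.3 164.1] 0.82 depth: [0.5947 0.0873 0.0546]
top knob_grip [299.9 155.9] 0.8 depth: [ 0.6083 -0.1383  0.1215]
top jaw [275.  162.4] 0.58 depth: [ 0.6062 -0.0761  0.0515]
top hex_key [294.  201.5] 0.58 depth: [ 0.4949 -0.1351  0.027 ]
top hex_key [391.  196.9] 0.38 depth: [ 0.5167 -0.416   0.0338]
{'clock': 0.9, 'joint_pos': array([-1.135 ,  0.2406,  0.005 ,  1.3352, -0.    ,  1.5708]), 'joint_vel': array([-0.0013, -0.001 ,  0.0016,  0.0006,  0.0016, -0.0002]), 'tau': array([  0.0006, -37.2192,  25.2695,   0.001 ,  -0.    ,  -0.    ]), 'eef_pos': array([ 0.2111, -0.4533,  0.2313]), 'tool_rot': array([0.9764, 0.2162, 0.    , 0.    ]), 'ft_force': array([-0.0678, -0.1192,  0.4765]), 'ft_torque': array([-0.0141,  0.0162, -0.0431]), 'grasp_force': 0.0, 'grip_width': 0.08549184256160872}
```

```bash
python3 -c "
import cv2
a=cv2.imread('pics/top0.png')[100:260,120:340];cv2.imwrite('pics/t1.png',cv2.resize(a,(792,576),interpolation=2))
a=cv2.imread('pics/scene0.png')[130:290,150:370];cv2.imwrite('pics/s1.png',cv2.resize(a,(792,576),interpolation=2))"
```

```text
(no output)
```

View pics/t1.png

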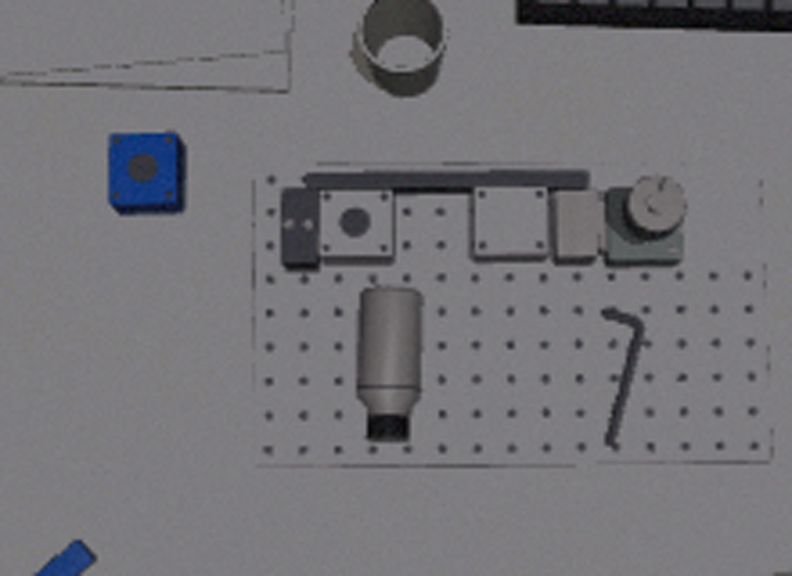

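View pics/s1.png

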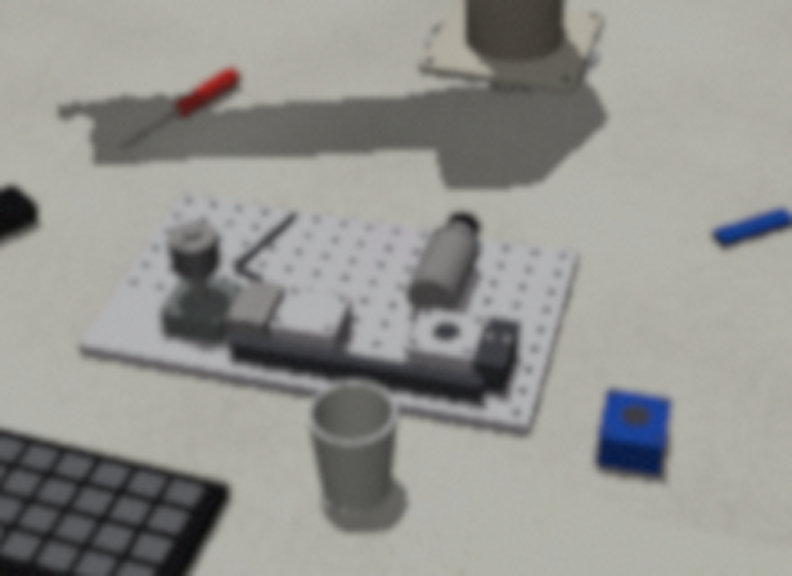

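Top crop: row from left: end stop (300,225), housing_a with disc (357,225), gap 395–472, housing_b (510,222), jaw (575,225), knob (657,205); the flask lies at (390,365), neck to the robot. The scene crop agrees.

```bash
cat > m.py <<'E'
from h import *
np.set_printoptions(precision=4,suppress=True)
C=cam("top"); S=cam("scene"); s=3.6
t=lambda x,y:(120+x/s,100+y/s)      # crop -> pixels
u=lambda x,y:(150+x/s,130+y/s)
# housing top corners from top crop at z=.052
for n,p in dict(a_l=(320,190),a_r=(393,190),a_lr=(320,257),a_rr=(393,259),b_l=(472,186),b_r=(547,186),b_ll=(473,257),b_rr=(548,258),stop=(319,228),jaw=(555,228)).items(): print(n,at_z(C,t(*p),.052))
print("disc",tri((C,t(355,222)),(S,u(447,332))))
print("knobtop",tri((C,t(657,201)),(S,u(195,235))))
print("flaskcapend z.039",at_z(C,t(389,440),.039),"base",at_z(C,t(390,289),.039), "capmid",at_z(C,t(388,428),.055),"bodymid",at_z(C,t(390,340),.064))
for n,p in dict(pl=(254,180),pr=(760,180),bl=(254,466),br=(772,462)).items(): print(n,at_z(C,t(*p),.014))
for n,c in (("top",C),("scene",S)):
    P=cloud(c); 
    m=(np.abs(P[...,0]-.51)<.09)&(np.abs(P[...,1]-.055)<.045)&(P[...,2]>.030)&(P[...,0]<.56)
    Q=P[m]; print(n,len(Q),Q.min(0),Q.max(0),np.percentile(Q[:,2],95))
    for x0 in np.arange(.44,.56,.02):
        q=Q[np.abs(Q[:,0]-x0)<.01]
        if len(q)>5: print(x0,len(q),q[:,1].min(),q[:,1].max(),np.percentile(q[:,2],95))
    m=(np.abs(P[...,0]-.61)<.04)&(np.abs(P[...,1]+.14)<.04)&(P[...,2]>.095); Q=P[m]
    print("knob",len(Q),np.median(Q,0),Q.min(0),Q.max(0))
    pl=P[(np.abs(P[...,0]-.48)<.04)&(np.abs(P[...,1]+.03)<.04)]; print("plate",np.nanmedian(pl,0))
E
python3 m.py
```

```text
a_l [0.6275 0.1151 0.052 ]
a_r [0.6293 0.0567 0.052 ]
a_lr [0.5729 0.1127 0.052 ]
a_rr [0.573  0.0547 0.052 ]
b_l [ 0.6345 -0.0065  0.052 ]
b_r [ 0.6364 -0.0667  0.052 ]
b_ll [ 0.5765 -0.0088  0.052 ]
b_rr [ 0.5775 -0.0686  0.052 ]
stop [0.5964 0.1145 0.052 ]
jaw [ 0.6021 -0.0737  0.052 ]
disc [0.6021 0.0873 0.051 ]
knobtop [ 0.6098 -0.1436  0.1145]
flaskcapend z.039 [0.4301 0.0533 0.039 ] base [0.551  0.0568 0.039 ] capmid [0.4382 0.0537 0.055 ] bodymid [0.5061 0.0542 0.064 ]
pl [0.6441 0.1741 0.014 ]
pr [ 0.657  -0.2466  0.014 ]
bl [0.4079 0.1622 0.014 ]
br [ 0.4227 -0.2553  0.014 ]
top 683 [0.43   0.0269 0.0387] [0.5496 0.0774 0.0705] 0.06672896272961584
0.44 92 0.03622003402247995 0.06821500201898688 0.059305143520761786
0.46 105 0.028834733410343854 0.07420049584623109 0.06475204715938072
0.48000000000000004 120 0.026896080538365827 0.07501058321812351 0.06738038381331816
0.5 125 0.02703735487710411 0.0761116769259006 0.06642439285110271
0.52 125 0.027570860378626088 0.07697633916400447 0.06675661306737757
0.54 116 0.028241586571783352 0.07736657843831951 0.0670284631739056
knob 229 [ 0.6076 -0.1436  0.1153] [ 0.5874 -0.167   0.0961] [ 0.6299 -0.1221  0.1242]
plate [ 0.4791 -0.0304  0.0157]
scene 372 [0.4296 0.0299 0.0306] [0.5533 0.0788 0.0673] 0.06500664147891828
0.44 30 0.03946294707856024 0.0692325185339156 0.05657291945385633
0.46 15 0.04427718180805307 0.07799116185192845 0.0638095538349298
0.48000000000000004 59 0.030344570476821875 0.07807120856966138 0.06568383754099628
0.5 55 0.03328814836266131 0.0781213709805838 0.06540817369373109
0.52 52 0.033046903254167426 0.07867738530094376 0.06559306227580158
0.54 125 0.02991993953024291 0.07882843632458103 0.06454045231799968
0.56 35 0.0322959283136553 0.07389276645571036 0.063737142484506
knob 155 [ 0.6201 -0.141   0.1137] [ 0.5898 -0.1675  0.0951] [ 0.634  -0.1225  0.1214]
plate [ 0.4858 -0.0293  0.0149]
```

```bash
cat >> h.py <<'E'
np.set_printoptions(precision=4,suppress=True)
def plan(pos,Rt,n):
    "print per-row tool-frame shift (mm) and turn for n equal rows from the measured pose"
    o=bot.get_obs(); R0=R.from_quat(o["tool_rot"]); p=np.array(o["eef_pos"]); w=(R0.inv()*Rt).as_rotvec()/n; Rk=R0; d=(np.array(pos)-p)/n*1000
    for k in range(n):
        print(np.round(Rk.inv().apply(d),1).tolist(),np.round(w,3).tolist()); Rk=Rk*R.from_rotvec(w)
def pose(a,yaw=0,s=1):
    "tool pitched a rad from straight down (+: points away from the robot); s=+-1 sign of tool x along world x"
    x=s*np.array([np.cos(a),0,np.sin(a)]); z=np.array([np.sin(a),0,-np.cos(a)]); M=np.c_[x,np.cross(z,x),z]
    return R.from_euler("z",yaw)*R.from_matrix(M)
def state():
    o=bot.get_obs(); print("t",o["clock"],"q",o["joint_pos"],"p",o["eef_pos"],"xax",R.from_quat(o["tool_rot"]).as_matrix()[:,0],"z",R.from_quat(o["tool_rot"]).as_matrix()[:,2],"F",o["ft_force"],"T",o["ft_torque"],"w",round(o["grip_width"],4),o["grasp_force"])
E
python3 - <<'E'
from h import *
from scipy import ndimage as N
P=cloud(cam("top")); m=np.nan_to_num(P[...,2])>.07
l,n=N.label(m)
for i in range(1,n+1):
    q=P[l==i]
    if len(q)>15: print(len(q),q.min(0),q.max(0))
E
python3 -m creep '[[[0,0,0],[0,0,0.18]]]'; python3 -c "
from h import *
state()"
```

```text
4399 [0.47   0.5946 0.07  ] [0.7707 0.6839 0.207 ]
192 [0.7173 0.0199 0.0703] [0.7869 0.0885 0.0907]
2475 [ 0.6406 -0.6804  0.0701] [ 0.8022 -0.5554  0.1344]
698 [0.5658 0.4155 0.0704] [0.6276 0.4789 0.1966]
248 [ 0.5875 -0.1672  0.0795] [ 0.6312 -0.1221  0.1238]
675 [0.4167 0.4395 0.0709] [0.4727 0.4985 0.1858]
3038 [ 0.1717 -0.5153  0.2467] [ 0.2551 -0.3799  0.5382]
2763 [ 0.0737 -0.0742  0.1818] [0.1828 0.1107 0.6   ]
36 [ 0.1998 -0.329   0.6347] [ 0.2048 -0.3139  0.6504]
clock: 1.18
eef_pos: [0.2111, -0.4532, 0.2313]
tool_rot: [0.992, 0.125, 0.0, -0.0]
ft_force: [0.5, 0.6, 0.7]
grip_width: 0.0855
grasp_force: 0.0
t 1.175 q [-1.135   0.2406  0.005   1.3352  0.0001  1.7557] p [ 0.2111 -0.4532  0.2313] xax [0.9687 0.2483 0.    ] z [ 0.      0.0001 -1.    ] F [0.4559 0.6022 0.6657] T [ 0.0083 -0.0395 -0.0243] w 0.0855 0.0
```

```bash
python3 -c "
from h import *
plan([.36,.0525,.2],pose(0,0,-1),18)"
```

```text
[15.0, -25.2, 1.7] [0.0, -0.0, -0.161]
[18.8, -22.4, 1.7] [0.0, -0.0, -0.161]
[22.2, -19.1, 1.7] [0.0, -0.0, -0.161]
[24.9, -15.4, 1.7] [0.0, -0.0, -0.161]
[27.1, -11.2, 1.7] [0.0, -0.0, -0.161]
[28.5, -6.7, 1.7] [0.0, -0.0, -0.161]
[29.2, -2.0, 1.7] [0.0, -0.0, -0.161]
[29.2, 2.7, 1.7] [0.0, -0.0, -0.161]
[28.4, 7.3, 1.7] [0.0, -0.0, -0.161]
[26.8, 11.7, 1.7] [0.0, -0.0, -0.161]
[24.6, 15.9, 1.7] [0.0, -0.0, -0.161]
[21.8, 19.6, 1.7] [0.0, -0.0, -0.161]
[18.4, 22.8, 1.7] [0.0, -0.0, -0.161]
[14.5, 25.5, 1.7] [0.0, -0.0, -0.161]
[10.2, 27.5, 1.7] [0.0, -0.0, -0.161]
[5.7, 28.7, 1.7] [0.0, -0.0, -0.161]
[1.0, 29.3, 1.7] [0.0, -0.0, -0.161]
[-3.7, 29.1, 1.7] [0.0, -0.0, -0.161]
```

```bash
python3 -m creep '[[[15,-25,2],[0,0,-0.161]],[[19,-22,2],[0,0,-0.161]],[[22,-19,2],[0,0,-0.161]],[[25,-15,2],[0,0,-0.161]],[[27,-11,2],[0,0,-0.161]],[[28.5,-7,2],[0,0,-0.161]],[[29,-2,2],[0,0,-0.161]],[[29,3,2],[0,0,-0.161]],[[28,7,2],[0,0,-0.161]]]' >/dev/null
python3 -m creep '[[[27,12,2],[0,0,-0.161]],[[25,16,2],[0,0,-0.161]],[[22,20,2],[0,0,-0.161]],[[18,23,2],[0,0,-0.161]],[[14.5,25.5,2],[0,0,-0.161]],[[10,27.5,2],[0,0,-0.161]],[[6,29,2],[0,0,-0.161]],[[1,29,2],[0,0,-0.161]],[[-4,29,2],[0,0,-0.161]]]'
python3 - <<'E'
from h import *
state(); c=cam("wrist"); cv2.imwrite("pics/w1.png",c["image"])
for q in ("flask","lane","housing_a","hex_key"): print(q,[(np.round(r["position"]),round(r["score"],2)) for r in vision.place_of(c,q)[:3]])
plan([.425,.0525,.09],pose(1.0,0,-1),7)
E
```

```text
clock: 3.42
eef_pos: [0.3576, 0.0537, 0.1954]
tool_rot: [-0.009, 1.0, 0.0, 0.0]
ft_force: [-0.6, -1.0, -0.7]
grip_width: 0.0856
grasp_force: 0.0
t 3.425 q [ 0.1491 -0.0134 -0.3822  1.2014 -0.0001  0.1315] p [0.3576 0.0537 0.1954] xax [-0.9998 -0.0177 -0.0007] z [ 0.0007  0.     -1.    ] F [-0.6373 -1.0248 -0.6746] T [ 0.0705 -0.0406  0.0513] w 0.0856 0.0
flask [(array([250., 336.]), 0.86)]
lane [(array([228., 350.]), 0.62)]
housing_a [(array([276., 350.]), 0.79), (array([183., 352.]), 0.64)]
hex_key [(array([ 96., 269.]), 0.95)]
[-9.7, -0.1, 15.0] [0.001, -0.143, 0.001]
[-7.5, -0.1, 16.3] [0.001, -0.143, 0.001]
[-5.1, -0.0, 17.2] [0.001, -0.143, 0.001]
[-2.6, -0.0, 17.7] [0.001, -0.143, 0.001]
[-0.0, -0.0, 17.9] [0.001, -0.143, 0.001]
[2.5, -0.0, 17.7] [0.001, -0.143, 0.001]
[5.0, 0.0, 17.2] [0.001, -0.143, 0.001]
```

View pics/w1.png

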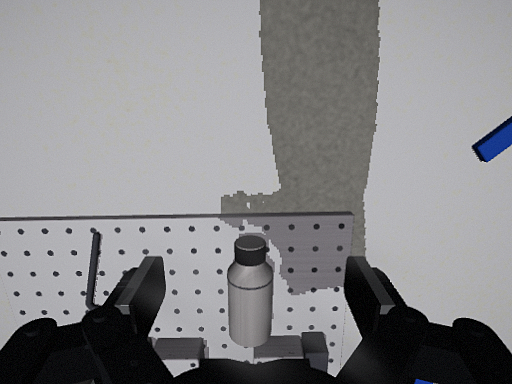

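The wrist view shows the flask upright in image, cap (250,243), base (250,336), hex key (96,269), row at bottom.

Run:
```python
from h import *
c=cam("wrist"); print(np.array(c["tool_from_camera"]))
for n,p,z in (("cap top edge",(250,237),.045),("capmid",(250,250),.055),("body",(250,310),.064),("shoulder",(250,287),.064)): print(n,at_z(c,p,z))
P=cloud(c); m=(P[...,2]>.033)&(abs(P[...,1]-.053)<.045)&(P[...,0]>.42)&(P[...,0]<.56)
Q=P[m]
for x0 in np.arange(.435,.56,.02):
    q=Q[np.abs(Q[:,0]-x0)<.01]
    if len(q)>5: print(x0,len(q),q[:,1].min(),q[:,1].max(),np.percentile(q[:,2],95))
```

```text
[[ 0.0008 -0.9464 -0.3231  0.0841]
 [ 1.      0.0012 -0.0011  0.0014]
 [ 0.0014 -0.3231  0.9464 -0.1424]
 [ 0.      0.      0.      1.    ]]
cap top edge [0.4193 0.0498 0.045 ]
capmid [0.4288 0.05   0.055 ]
body [0.4945 0.0507 0.064 ]
shoulder [0.4661 0.0505 0.064 ]
0.435 698 0.035912169994138265 0.06889381428097202 0.055481783841149775
0.455 866 0.0282506331691541 0.07715500261513539 0.061937687904649305
0.47500000000000003 719 0.02821251067347157 0.07735977448022138 0.06339140339771863
0.49500000000000005 689 0.027759209577724854 0.07731991662907176 0.06345120571548649
0.5150000000000001 642 0.028980853370038185 0.07820115965620343 0.06349442428222044
0.5350000000000001 609 0.02837634912686315 0.07824784102030831 0.06355591050459428
0.5550000000000002 12 0.03142065568658246 0.07002115914135137 0.06272060059588506
```

Run:
```python
from h import *
plan([.38,.0527,.094],pose(.873,0,-1),6)
```

```text
[-3.8, 0.0, 16.9] [0.001, -0.146, 0.002]
[-1.3, 0.1, 17.3] [0.001, -0.146, 0.002]
[1.2, 0.1, 17.3] [0.001, -0.146, 0.002]
[3.7, 0.1, 16.9] [0.001, -0.146, 0.002]
[6.1, 0.1, 16.2] [0.001, -0.146, 0.002]
[8.4, 0.1, 15.2] [0.001, -0.146, 0.002]
```

```bash
python3 -m creep '[[[-4,0,17],[0,-0.146,0.002]],[[-1,0,17],[0,-0.146,0.002]],[[1,0,17],[0,-0.146,0.002]],[[4,0,17],[0,-0.146,0.002]],[[6,0,16],[0,-0.146,0.002]],[[8,0,15],[0,-0.146,0.002]],[[0,0,0],[0,0,0]]]'
python3 - <<'E'
from h import *
state()
plan([.457,.0527,.029],pose(.873,0,-1),6)
E
```

```text
clock: 4.6
eef_pos: [0.4162, 0.0733, 0.1531]
tool_rot: [0.004, 0.92, -0.007, 0.391]
ft_force: [-1.3, -0.6, -0.4]
grip_width: 0.0852
grasp_force: 0.0
t 4.6 q [ 0.3766 -0.2712 -1.0858 -0.0075 -0.2834  0.2714] p [0.4162 0.0733 0.1531] xax [-0.6935  0.0025 -0.7204] z [ 0.7203 -0.0158 -0.6935] F [-1.2912 -0.5903 -0.3886] T [-0.0414  0.7562  0.0141] w 0.0852 0.0
[10.2, -3.2, 19.3] [-0.003, -0.011, -0.0]
[10.4, -3.2, 19.2] [-0.003, -0.011, -0.0]
[10.6, -3.3, 19.0] [-0.003, -0.011, -0.0]
[10.8, -3.3, 18.9] [-0.003, -0.011, -0.0]
[11.0, -3.3, 18.8] [-0.003, -0.011, -0.0]
[11.3, -3.4, 18.6] [-0.003, -0.011, -0.0]
```

Run:
```python
from h import *
plan([.41,.0527,.105],pose(.524,0,-1),4)
```

```text
[9.7, -5.1, 7.3] [-0.004, 0.07, -0.001]
[9.2, -5.1, 7.9] [-0.004, 0.07, -0.001]
[8.6, -5.1, 8.5] [-0.004, 0.07, -0.001]
[8.0, -5.1, 9.1] [-0.004, 0.07, -0.001]
```

```bash
python3 -m creep '[[[10,-5,7],[-0.004,0.07,0]],[[9,-5,8],[-0.004,0.07,0]],[[9,-5,8.5],[-0.004,0.07,0]],[[8,-5,9],[-0.004,0.07,0]],[[0,0,0],[0,0,0]]]' >/dev/null
python3 - <<'E'
from h import *
state()
plan([.4535,.0527,.025],pose(.524,0,-1),6)
E
```

```text
t 5.225 q [ 0.1983 -0.1358 -0.9322  0.2628 -0.0995  0.1801] p [0.4081 0.0512 0.1035] xax [-0.8677  0.0074 -0.4971] z [ 0.4971 -0.0014 -0.8677] F [ 0.5065 -0.3366  0.3691] T [ 0.0142  0.4988 -0.0333] w 0.0855 0.0
[-0.1, 0.3, 15.1] [-0.0, -0.001, -0.001]
[-0.1, 0.3, 15.1] [-0.0, -0.001, -0.001]
[-0.0, 0.3, 15.1] [-0.0, -0.001, -0.001]
[-0.0, 0.3, 15.1] [-0.0, -0.001, -0.001]
[-0.0, 0.3, 15.1] [-0.0, -0.001, -0.001]
[-0.0, 0.2, 15.1] [-0.0, -0.001, -0.001]
```

```bash
python3 -m creep '[[[0,0,15],[0,0,0]],[[0,0,15],[0,0,0]],[[0,0,15],[0,0,0]],[[0,0.5,15],[0,0,0]],[[0,0.5,15],[0,0,0]],[[0,0.5,15],[0,0,0]],[[0,0,0],[0,0,0]]]'; python3 -c "
from h import *
state()"; python3 -m creep '[[[0,0,0],[0,0,0]],[[0,0,0],[0,0,0]],[[0,0,0],[0,0,0]],[[0,0,0],[0,0,0]],[[0,0,0],[0,0,0]],[[0,0,0],[0,0,0]]]' 0
```

```text
clock: 6.1
eef_pos: [0.4522, 0.0538, 0.0252]
tool_rot: [0.002, 0.966, 0.0, 0.257]
ft_force: [-0.2, -0.5, -0.2]
grip_width: 0.0856
grasp_force: 0.0
t 6.1 q [ 0.177   0.166  -0.9627 -0.0714 -0.0879  0.1588] p [0.4522 0.0538 0.0252] xax [-0.8676  0.0049 -0.4972] z [ 0.4972 -0.0003 -0.8677] F [-0.2284 -0.4801 -0.1684] T [-0.03    0.5246  0.0053] w 0.0856 0.0
clock: 6.85
eef_pos: [0.4535, 0.0541, 0.0266]
tool_rot: [0.002, 0.966, 0.001, 0.259]
ft_force: [-5.5, -1.5, 6.9]
grip_width: 0.0303
grasp_force: 60.3
```

```bash
python3 -m creep '[[[-5,0,-9],[0,0,0]],[[-10,0,-17],[0,0,0]],[[-12,0,-22],[0,0,0]],[[-12,0,-22],[0,0,0]],[[-12,0,-22],[0,0,0]],[[0,0,0],[0,0,0]]]'
python3 - <<'E'
from h import *
state(); c=cam("scene"); 
a=c["image"][130:290,150:370];cv2.imwrite('pics/s2.png',cv2.resize(a,(792,576),interpolation=2))
E
```

```text
clock: 7.6
eef_pos: [0.4529, 0.0543, 0.1331]
tool_rot: [0.002, 0.966, 0.001, 0.26]
ft_force: [0.3, 0.2, -3.2]
grip_width: 0.0302
grasp_force: 61.3
t 7.6 q [ 0.1777 -0.0975 -0.8047  0.3436 -0.0877  0.1588] p [0.4529 0.0543 0.1331] xax [-0.8645  0.0048 -0.5026] z [ 0.5026  0.0013 -0.8645] F [ 0.3062  0.188  -3.1983] T [0.0617 0.8821 0.0304] w 0.0302 61.31540254296851
```

View pics/s2.png

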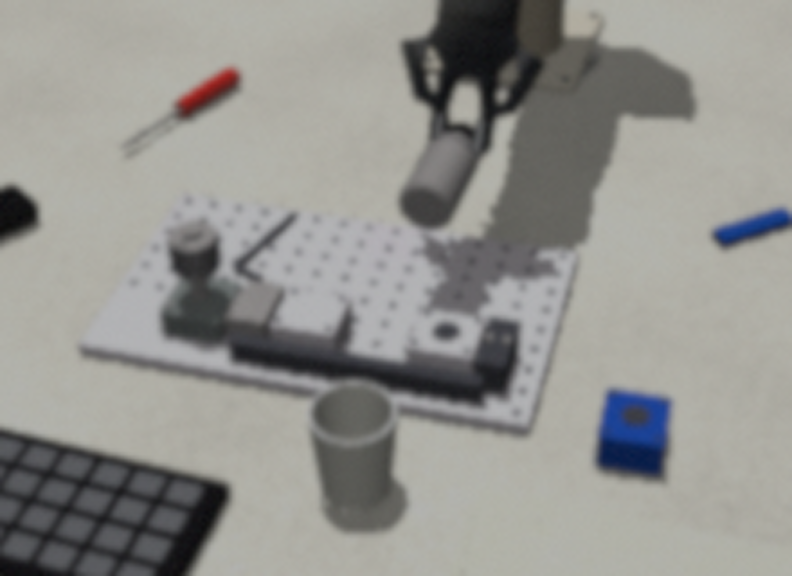

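```bash
python3 -m creep '[[[-30,0,-12],[0,0,0]],[[-30,0,-12],[0,0,0]],[[-30,0,-12],[0,0,0]],[[-30,0,-12],[0,0,0]],[[-28,0,-12],[0,0,0]],[[0,0,0],[0,0,-0.1]],[[0,0,0],[0,0,-0.175]],[[0,0,0],[0,0,-0.175]],[[0,0,0],[0,0,-0.175]],[[0,0,0],[0,0,-0.175]]]' >/dev/null
python3 -m creep '[[[0,0,0],[0,0,-0.175]],[[0,0,0],[0,0,-0.175]],[[0,0,0],[0,0,-0.175]],[[0,0,0],[0,0,-0.175]],[[0,0,0],[0,0,-0.175]],[[0,0,0],[0,0,-0.175]],[[0,0,0],[0,0,-0.175]],[[0,0,0],[0,0,-0.175]],[[0,0,0],[0,0,-0.175]],[[0,0,0],[0,0,-0.175]],[[0,0,0],[0,0,-0.175]],[[0,0,0],[0,0,-0.175]]]'
python3 - <<'E'
from h import *
state(); plan([.575,.03,.24],pose(1.047,0,1),5)
E
```

```text
clock: 10.4
eef_pos: [0.549, 0.0532, 0.2539]
tool_rot: [0.96, -0.116, 0.254, -0.031]
ft_force: [-0.3, 0.2, -1.9]
grip_width: 0.0298
grasp_force: 61.0
t 10.4 q [ 0.1328 -0.0359 -0.389   0.7035 -0.0657 -2.7861] p [0.549  0.0532 0.2539] xax [ 0.8439 -0.2376  0.481 ] z [ 0.4951 -0.0002 -0.8688] F [-0.3001  0.2285 -1.8889] T [-0.044   0.6802  0.0338] w 0.0298 61.02936021723924
[4.2, 3.8, 5.0] [0.013, 0.105, -0.047]
[3.4, 4.0, 5.3] [0.013, 0.105, -0.047]
[2.7, 4.2, 5.6] [0.013, 0.105, -0.047]
[1.9, 4.4, 5.8] [0.013, 0.105, -0.047]
[1.0, 4.5, 5.9] [0.013, 0.105, -0.047]
```

```bash
python3 -m creep '[[[4,4,5],[0.013,0.105,-0.047]],[[3.5,4,5.5],[0.013,0.105,-0.047]],[[2.5,4,5.5],[0.013,0.105,-0.047]],[[2,4.5,6],[0.013,0.105,-0.047]],[[1,4.5,6],[0.013,0.105,-0.047]],[[0,0,0],[0,0,0]],[[0,0,0],[0,0,0]]]'
python3 - <<'E'
from h import *
state(); c=cam("scene"); 
a=c["image"][110:270,150:370];cv2.imwrite('pics/s3.png',cv2.resize(a,(792,576),interpolation=2))
for n in("scene","top"):
    P=cloud(cam(n)); m=(abs(P[...,0]-.57)<.08)&(abs(P[...,1]-.03)<.06)&(P[...,2]>.09)&(P[...,2]<.22)
    Q=P[m]
    for z in np.arange(.1,.22,.01):
        q=Q[abs(Q[:,2]-z)<.005]
        if len(q)>3: print(n,round(z,3),len(q),q[:,0].min(),q[:,0].max(),q[:,1].min(),q[:,1].max())
E
```

```text
clock: 11.28
eef_pos: [0.5762, 0.0301, 0.2419]
tool_rot: [0.866, -0.003, 0.5, -0.001]
ft_force: [0.6, -0.4, -2.3]
grip_width: 0.03
grasp_force: 60.9
t 11.275 q [ 0.0968 -0.0775 -0.9244 -0.321  -0.0849 -3.0872] p [0.5762 0.0301 0.2419] xax [ 0.5001 -0.0059  0.8659] z [ 0.8659 -0.0011 -0.5002] F [ 0.6159 -0.4084 -2.3116] T [-0.0449  1.3072 -0.0431] w 0.03 60.92104736046167
scene 0.15 40 0.56656844747704 0.5927150098339414 0.011785093912764388 0.056332917223407
scene 0.16 39 0.5695340191639835 0.5935436430240082 0.011622920033226514 0.056295628239729056
scene 0.17 49 0.5658420918209044 0.5923953048356221 0.012273008832395016 0.05647077248345611
scene 0.18 46 0.5643698788397303 0.5930488369881216 0.01239777947848153 0.0557261059521883
scene 0.19 41 0.5632886429109248 0.5930232093032386 0.006726536120175597 0.055954814422549515
scene 0.2 46 0.5621029683562336 0.5927408207272773 0.0075225367661707065 0.05584277767698348
scene 0.21 46 0.5618883205747293 0.5926616136498752 0.008918077778006572 0.05506205391040481
top 0.18 7 0.5412623908447831 0.5468507928916152 0.02850845704472992 0.04638343827978506
top 0.19 10 0.5414959699817685 0.5468786640779388 0.02342569384707854 0.04590207898841598
top 0.2 6 0.5423384645733907 0.5493651600864011 0.0207921965785412 0.04798627639732
top 0.21 10 0.5412947476146028 0.5460803206840874 0.02064400709582618 0.04524926330306206
```

View pics/s3.png

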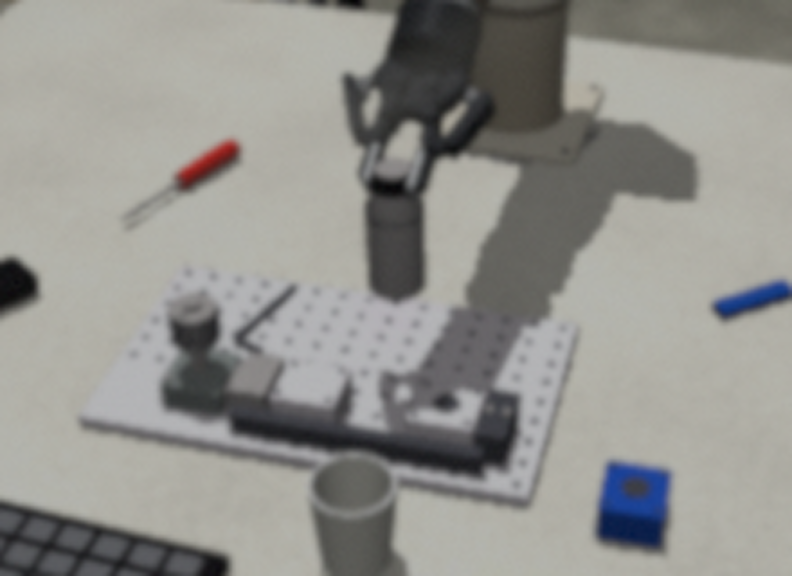

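Flask hangs upright above the row (crop 395,240), base about z 0.145. Refine gap from the scene depth.

Run:
```python
from h import *
for n in("scene","top","wrist"):
    c=cam(n); P=cloud(c); m=(abs(P[...,0]-.604)<.02)&(abs(P[...,1]-.024)<.1)&(P[...,2]>.042)&(P[...,2]<.062)
    y=P[m][:,1]; y1=y[y>.024]; y2=y[y<.024]
    print(n,len(y1),len(y2), np.percentile(y1,[0,2,5]) if len(y1) else "", np.percentile(y2,[95,98,100]) if len(y2) else "")
    m=(abs(P[...,1]-.024)<.025)&(P[...,2]>.028)&(P[...,2]<.045)&(P[...,0]>.6)&(P[...,0]<.68)
    if m.sum()>5: print(" fence x",np.percentile(P[m][:,0],[0,5,50,100]),m.sum())
plan([.621,.024,.165],pose(1.047,0,1),5)
```

```text
scene 182 166 [0.0572 0.0586 0.0604] [-0.0085 -0.0076 -0.007 ]
 fence x [0.6361 0.6385 0.6477 0.6534] 83
top 200 279 [0.0733 0.0739 0.0764] [-0.0126 -0.0098 -0.0094]
 fence x [0.6362 0.6375 0.6444 0.6492] 59
wrist 111 108 [0.0681 0.0682 0.0692] [-0.0074 -0.0073 -0.0071]
[-9.4, 1.3, 15.5] [0.0, -0.001, -0.001]
[-9.4, 1.3, 15.5] [0.0, -0.001, -0.001]
[-9.4, 1.3, 15.5] [0.0, -0.001, -0.001]
[-9.4, 1.3, 15.6] [0.0, -0.001, -0.001]
[-9.4, 1.3, 15.6] [0.0, -0.001, -0.001]
```

```bash
python3 - <<'E'
from h import *
plan([.611,.0245,.175],pose(1.047,0,1),4)
E
python3 -m creep '[[[-10.5,1.5,15.5],[0,0,0]],[[-10.5,1.5,15.5],[0,0,0]],[[-10.5,1.5,15.5],[0,0,0]],[[-10,1,15.5],[0,0,0]],[[0,0,0],[0,0,0]],[[0,0,0],[0,0,0]]]'
python3 - <<'E'
from h import *
state(); 
c=cam("scene"); P=cloud(c); m=(abs(P[...,0]-.61)<.08)&(abs(P[...,1]-.03)<.06)&(P[...,2]>.07)&(P[...,2]<.16)&(P[...,2]>.085)
Q=P[m]; print(Q.min(0),Q.max(0))
P=cloud(cam("top")); m=(abs(P[...,0]-.58)<.03)&(abs(P[...,1]-.03)<.02)&(P[...,2]>.09)&(P[...,2]<.13);print(P[m].min(0) if m.any() else 0)
plan([.611,.0245,.120],pose(1.047,0,1),4)
E
```

```text
[-10.8, 1.5, 16.0] [0.0, -0.001, -0.001]
[-10.8, 1.5, 16.0] [0.0, -0.001, -0.001]
[-10.8, 1.5, 16.0] [0.0, -0.001, -0.001]
[-10.8, 1.4, 16.0] [0.0, -0.001, -0.001]
clock: 12.32
eef_pos: [0.6097, 0.0247, 0.177]
tool_rot: [0.865, -0.003, 0.502, -0.001]
ft_force: [0.0, 0.6, -2.4]
grip_width: 0.0301
grasp_force: 61.0
t 12.325 q [ 0.0722  0.167  -0.9552 -0.6019 -0.0636 -3.1004] p [0.6097 0.0247 0.177 ] xax [ 0.4961 -0.0054  0.8682] z [ 0.8682 -0.0009 -0.4961] F [ 0.0274  0.6312 -2.4132] T [0.0299 1.3421 0.0157] w 0.0301 61.03987878697808
[0.5865 0.0014 0.0851] [0.6258 0.0508 0.1599]
[0.574  0.0148 0.109 ]
[-12.4, 0.1, 7.4] [0.0, -0.001, -0.001]
[-12.4, 0.1, 7.4] [0.0, -0.001, -0.001]
[-12.3, 0.1, 7.4] [0.0, -0.001, -0.001]
[-12.3, 0.1, 7.5] [0.0, -0.001, -0.001]
```

```bash
python3 -m creep '[[[-12.5,0,7],[0,0,0]],[[-12.5,0,7],[0,0,0]],[[-12.5,0,7],[0,0,0]],[[-12.5,0,7],[0,0,0]],[[0,0,0],[0,0,0]],[[0,0,0],[0,0,0]]]'
python3 -m creep '[[[-2.6,0,1.5],[0,0,0]],[[0,0,0],[0,0,0]],[[0,0,0],[0,0,0]]]'
python3 -m creep '[[[-1.7,0,1],[0,0,0]],[[0,0,0],[0,0,0]],[[0,0,0],[0,0,0]]]'
```

```text
clock: 13.18
eef_pos: [0.6094, 0.025, 0.1202]
tool_rot: [0.865, -0.003, 0.502, -0.001]
ft_force: [0.7, 0.6, -2.6]
grip_width: 0.0302
grasp_force: 61.1
clock: 13.55
eef_pos: [0.6092, 0.0249, 0.1167]
tool_rot: [0.865, -0.003, 0.502, -0.001]
ft_force: [-1.3, -0.1, -2.3]
grip_width: 0.0306
grasp_force: 61.1
clock: 13.92
eef_pos: [0.6104, 0.025, 0.1167]
tool_rot: [0.864, -0.003, 0.504, -0.001]
ft_force: [-2.8, -0.1, 5.9]
grip_width: 0.0302
grasp_force: 61.5
```

```bash
python3 -m creep '[[[0,0,0],[0,0,0]],[[0,0,0],[0,0,0]],[[0,0,0],[0,0,0]],[[0,0,0],[0,0,0]],[[0,0,0],[0,0,0]],[[0,0,0],[0,0,0]]]' 70
python3 -m creep '[[[0,0,-10],[0,0,0]],[[0,0,-20],[0,0,0]],[[0,0,-20],[0,0,0]],[[10,0,-20],[0,0,0]],[[30,0,-10],[0,0,0]],[[50,0,0],[0,0,0]],[[40,0,0],[0,0,0]],[[0,0,0],[0,0,0]]]'
python3 - <<'E'
from h import *
state(); c=cam("scene"); cv2.imwrite('pics/s4.png',cv2.resize(c["image"][130:290,150:370],(792,576),interpolation=2))
P=cloud(c); m=(abs(P[...,0]-.61)<.05)&(abs(P[...,1]-.03)<.05)&(P[...,2]>.06)&(P[...,2]<.16)
Q=P[m]
for z in np.arange(.06,.15,.01):
    q=Q[abs(Q[:,2]-z)<.005]
    if len(q)>3: print(round(z,3),len(q),q.min(0),q.max(0))
E
```

```text
clock: 14.68
eef_pos: [0.6089, 0.0249, 0.114]
tool_rot: [0.865, -0.003, 0.502, -0.001]
ft_force: [-1.4, -0.3, -0.5]
grip_width: 0.07
grasp_force: 0.0
clock: 15.68
eef_pos: [0.6119, 0.0249, 0.2753]
tool_rot: [0.864, -0.003, 0.504, -0.001]
ft_force: [0.1, 0.4, -0.5]
grip_width: 0.0701
grasp_force: 0.0
t 15.675 q [ 0.0725 -0.0687 -0.8099 -0.2259 -0.0643 -3.0998] p [0.6119 0.0249 0.2753] xax [ 0.4917 -0.0061  0.8707] z [ 0.8707 -0.0012 -0.4917] F [ 0.1403  0.406  -0.4741] T [0.0091 0.8066 0.0161] w 0.0701 0.0
0.06 18 [0.5975 0.0058 0.06  ] [0.6222 0.0511 0.0648]
0.07 37 [0.5929 0.0065 0.0655] [0.6264 0.051  0.0747]
0.08 40 [0.5938 0.0057 0.0751] [0.6258 0.0503 0.085 ]
0.09 36 [0.5942 0.0073 0.0851] [0.6237 0.0506 0.0944]
0.1 68 [0.5848 0.0015 0.0955] [0.6256 0.0508 0.105 ]
0.11 43 [0.5872 0.0077 0.1055] [0.6185 0.0472 0.1133]
0.12 31 [0.6005 0.0136 0.1155] [0.6154 0.043  0.1247]
0.13 61 [0.5829 0.0101 0.1257] [0.6154 0.0433 0.135 ]
0.14 23 [0.5839 0.0139 0.1351] [0.6149 0.0432 0.1385]
```

View pics/s4.png

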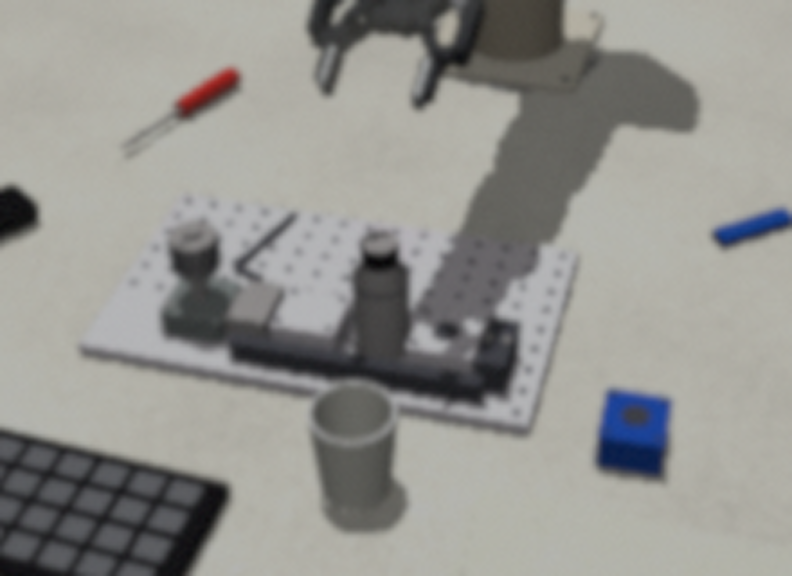

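Flask stands in the gap (crop 380,300), cap up. Next the knob (195,250).

Run:
```python
from h import *
plan([.609,-.143,.23],pose(0,-.37,1),8)
```

```text
[-4.4, 21.0, 2.5] [-0.024, -0.13, 0.041]
[-3.1, 21.1, 3.5] [-0.024, -0.13, 0.041]
[-1.8, 21.1, 4.3] [-0.024, -0.13, 0.041]
[-0.3, 21.0, 5.0] [-0.024, -0.13, 0.041]
[1.3, 20.9, 5.4] [-0.024, -0.13, 0.041]
[2.8, 20.6, 5.7] [-0.024, -0.13, 0.041]
[4.4, 20.4, 5.7] [-0.024, -0.13, 0.041]
[6.0, 20.0, 5.5] [-0.024, -0.13, 0.041]
```

```bash
python3 -m creep '[[[-4.5,21,2.5],[-0.024,-0.13,0.041]],[[-3,21,3.5],[-0.024,-0.13,0.041]],[[-2,21,4.5],[-0.024,-0.13,0.041]],[[0,21,5],[-0.024,-0.13,0.041]],[[1.5,21,5.5],[-0.024,-0.13,0.041]],[[3,20.5,5.5],[-0.024,-0.13,0.041]],[[4.5,20.5,5.5],[-0.024,-0.13,0.041]],[[6,20,5.5],[-0.024,-0.13,0.041]],[[0,0,0],[0,0,0]],[[0,0,0],[0,0,0]]]' 85
python3 - <<'E'
from h import *
state(); c=cam("wrist"); cv2.imwrite("pics/w2.png",c["image"])
P=cloud(c); m=(abs(P[...,0]-.609)<.04)&(abs(P[...,1]+.143)<.04)&(P[...,2]>.085)&(P[...,2]<.13)
Q=P[m]; print(len(Q),Q.min(0),Q.max(0),np.median(Q,0))
if len(Q):
    T=Q[Q[:,2]>np.percentile(Q[:,2],50)-.002]; print("top",T.min(0),T.max(0),(T.min(0)+T.max(0))/2)
t=cam("top")
for n,cc in (("w",c),("t",t)): 
  for r in vision.place_of(cc,"knob_grip")[:2]: print(n,r["position"],r["score"],at_z(cc,r["position"],.094))
plan([.609,-.143,.081],pose(0,-.37,1),6)
E
```

```text
clock: 16.98
eef_pos: [0.6081, -0.1426, 0.2256]
tool_rot: [0.983, -0.182, -0.005, -0.001]
ft_force: [0.5, -0.4, 0.1]
grip_width: 0.0851
grasp_force: 0.0
t 16.975 q [-0.2311  0.5066  0.3799  1.4541  0.0015 -3.0061] p [ 0.6081 -0.1426  0.2256] xax [ 0.9335 -0.3584 -0.0101] z [-0.0094  0.0037 -0.9999] F [ 0.4684 -0.4199  0.1316] T [-0.0325 -0.0534  0.0114] w 0.0851 0.0
2345 [ 0.5849 -0.167   0.0854] [ 0.631  -0.1216  0.1203] [ 0.6121 -0.1456  0.1134]
top [ 0.5866 -0.1656  0.1114] [ 0.6297 -0.1228  0.1203] [ 0.6082 -0.1442  0.1158]
w [254.2, 179.8] 0.98 [ 0.6092 -0.1423  0.094 ]
t [255.9, 175.8] 0.61 [ 0.5557 -0.0211  0.094 ]
[0.2, 0.1, 24.8] [-0.0, 0.001, 0.001]
[0.2, 0.1, 24.8] [-0.0, 0.001, 0.001]
[0.2, 0.1, 24.8] [-0.0, 0.001, 0.001]
[0.2, 0.1, 24.8] [-0.0, 0.001, 0.001]
[0.2, 0.1, 24.8] [-0.0, 0.001, 0.001]
[0.1, 0.1, 24.8] [-0.0, 0.001, 0.001]
```

View pics/w2.png

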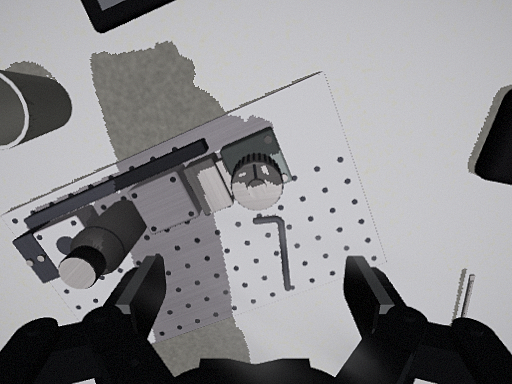

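The knob is centred at (257,178) between the fingers' line; flask standing at left. Descend and grip.

```bash
python3 -m creep '[[[0,0,24],[0,0.009,0]],[[0,0.2,24],[0,0,0]],[[0,0.2,24],[0,0,0]],[[0,0.2,24],[0,0,0]],[[0,0,24],[0,0,0]],[[0,0,24],[0,0,0]],[[0,0,0],[0,0,0]],[[0,0,0],[0,0,0]]]'
python3 -m creep '[[[0,0,0],[0,0,0]],[[0,0,0],[0,0,0]],[[0,0,0],[0,0,0]],[[0,0,0],[0,0,0]],[[0,0,0],[0,0,0]]]' 0
python3 -c "
from h import *
state()"
```

```text
clock: 18.18
eef_pos: [0.6097, -0.1435, 0.0859]
tool_rot: [0.983, -0.182, 0.003, 0.0]
ft_force: [-0.4, -0.5, 0.6]
grip_width: 0.0847
grasp_force: 0.0
clock: 18.8
eef_pos: [0.6092, -0.1451, 0.0855]
tool_rot: [0.983, -0.183, 0.002, 0.001]
ft_force: [-2.8, -2.3, 4.9]
grip_width: 0.0428
grasp_force: 60.4
t 18.8 q [-0.2326  0.5769  0.1249  1.1148 -0.0027 -3.0064] p [ 0.6092 -0.1451  0.0855] xax [ 0.9331 -0.3596  0.0043] z [ 0.0033 -0.0035 -1.    ] F [-2.8367 -2.2768  4.9234] T [-0.6481  0.5576 -0.0124] w 0.0428 60.3691041469574
```

```bash
python3 -m creep '[[[0,0,0.8],[0,0,0.175]],[[0,0,0.8],[0,0,0.175]],[[0,0,0.9],[0,0,0.175]],[[0,0,0.8],[0,0,0.175]],[[0,0,0.8],[0,0,0.175]],[[0,0,0.9],[0,0,0.175]]]'
python3 -c "
from h import *
state()"
```

```text
clock: 19.55
eef_pos: [0.6091, -0.1451, 0.0805]
tool_rot: [0.757, -0.653, 0.002, 0.0]
ft_force: [-2.3, -2.2, 6.0]
grip_width: 0.0424
grasp_force: 60.7
t 19.55 q [-0.2326  0.5813  0.1185  1.1043 -0.0028 -1.9513] p [ 0.6091 -0.1451  0.0805] xax [ 0.1474 -0.9891  0.004 ] z [ 0.0029 -0.0036 -1.    ] F [-2.2815 -2.1662  5.9511] T [-0.5788  0.8768  0.2591] w 0.0424 60.68839430809021
```

```bash
python3 -m creep '[[[0,0,0.8],[0,0,0.175]],[[0,0,0.8],[0,0,0.175]],[[0,0,0.9],[0,0,0.175]],[[0,0,0.8],[0,0,0.175]],[[0,0,0.8],[0,0,0.175]],[[0,0,0.9],[0,0,0.175]],[[0,0,0.8],[0,0,0.175]],[[0,0,0.8],[0,0,0.175]],[[0,0,0.9],[0,0,0.175]],[[0,0,0.8],[0,0,0.175]],[[0,0,0.8],[0,0,0.175]],[[0,0,0.9],[0,0,0.175]]]'
python3 - <<'E'
from h import *
state(); c=cam("scene"); cv2.imwrite('pics/s5.png',cv2.resize(c["image"][130:290,150:370],(792,576),interpolation=2))
for n in ("scene",):
    P=cloud(c); m=(abs(P[...,0]-.604)<.05)&(P[...,2]>.042)&(P[...,2]<.062)
    Q=P[(abs(P[...,0]-.61)<.05)&(abs(P[...,1]-.03)<.06)&(P[...,2]>.07)&(P[...,2]<.1)]; print(Q.min(0),Q.max(0))
E
```

```text
clock: 21.05
eef_pos: [0.6091, -0.1449, 0.0705]
tool_rot: [0.19, 0.982, -0.001, 0.002]
ft_force: [-3.4, -2.8, 6.5]
grip_width: 0.0424
grasp_force: 60.5
t 21.05 q [-0.2327  0.5903  0.106   1.083  -0.0019  0.1487] p [ 0.6091 -0.1449  0.0705] xax [-0.9281  0.3722 -0.0037] z [ 0.003  -0.0027 -1.    ] F [-3.4065 -2.8399  6.4787] T [-0.3174  0.6186  0.265 ] w 0.0424 60.54537892341614
[0.5946 0.0058 0.0702] [0.6264 0.0518 0.0999]
```

View pics/s5.png

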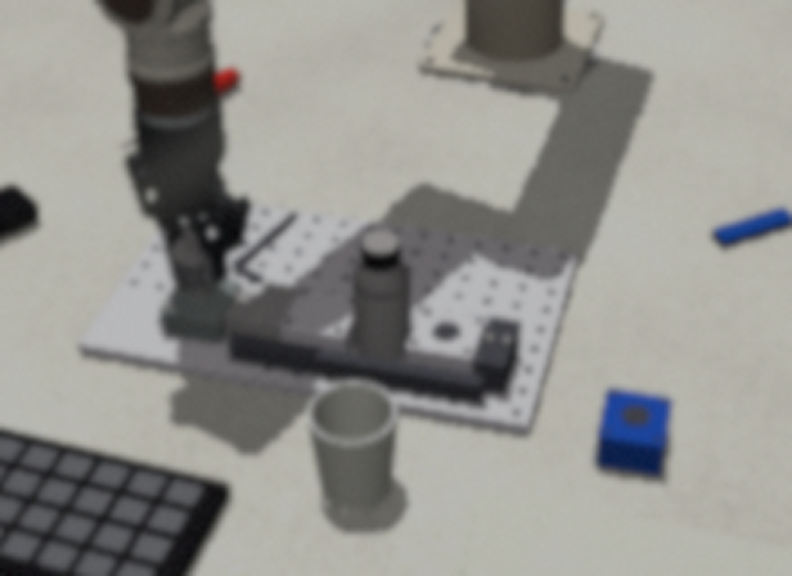

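Flask still upright at (380,295), housing_b closing up to it. Continue in small chunks.

```bash
R='import h;h.state()'; python3 -m creep '[[[0,0,0.8],[0,0,0.175]],[[0,0,0.8],[0,0,0.175]]]'>/dev/null; python3 -c "$R"; python3 -m creep '[[[0,0,0.8],[0,0,0.175]],[[0,0,0.8],[0,0,0.175]]]' >/dev/null; python3 -c "$R"; python3 -m creep '[[[0,0,0.8],[0,0,0.175]]]' >/dev/null; python3 -c "$R"
```

```text
t 21.35 q [-0.2327  0.5918  0.104   1.0794 -0.0019  0.4986] p [ 0.6091 -0.1449  0.0688] xax [-0.7443  0.6678 -0.004 ] z [ 0.003  -0.0027 -1.    ] F [-1.9586 -3.4197  6.0888] T [-0.3284  0.5457  0.2624] w 0.0423 60.54374635219574
t 21.6 q [-0.2326  0.5934  0.1021  1.0759 -0.002   0.8486] p [ 0.6091 -0.1449  0.0671] xax [-0.4702  0.8825 -0.0039] z [ 0.003  -0.0028 -1.    ] F [-3.5158 -3.1374  4.9196] T [-0.4077  0.5167  0.3034] w 0.0424 60.59271991252899
t 21.725 q [-0.2326  0.5942  0.1011  1.0741 -0.0021  1.0236] p [ 0.6092 -0.145   0.0663] xax [-0.3094  0.9509 -0.0036] z [ 0.003  -0.0028 -1.    ] F [-2.9833 -2.2533  5.7297] T [-0.4811  0.4797  0.2796] w 0.0426 60.62261760234833
```

```bash
R='import h;h.state()'; for i in 1; do python3 -m creep '[[[0,0,0.8],[0,0,0.15]]]' >/dev/null; python3 -c "$R"; python3 -m creep '[[[0,0,0.6],[0,0,0.12]]]' >/dev/null; python3 -c "$R"; python3 -m creep '[[[0,0,0.6],[0,0,0.12]]]' >/dev/null; python3 -c "$R"; done
```

```text
t 21.85 q [-0.2326  0.5949  0.1002  1.0725 -0.0021  1.173 ] p [ 0.6092 -0.145   0.0656] xax [-0.1645  0.9864 -0.0033] z [ 0.003  -0.0029 -1.    ] F [-2.4051 -3.3289  6.0421] T [-0.4233  0.5117  0.33  ] w 0.0423 60.71801483631134
t 21.975 q [-0.2326  0.5954  0.0995  1.0713 -0.0021  1.292 ] p [ 0.6092 -0.1449  0.065 ] xax [-0.0463  0.9989 -0.003 ] z [ 0.0031 -0.0029 -1.    ] F [-3.3019 -2.8609  6.1689] T [-0.3952  0.5277  0.2903] w 0.0424 60.719491839408875
t 22.1 q [-0.2326  0.5959  0.0989  1.0701 -0.0021  1.4118] p [ 0.6092 -0.145   0.0645] xax [ 0.0735  0.9973 -0.0027] z [ 0.0031 -0.0029 -1.    ] F [-3.6096 -2.579   6.9366] T [-0.4335  0.5324  0.3048] w 0.0425 60.7697993516922
```

```bash
R='import h;h.state()'; python3 -m creep '[[[0,0,0.4],[0,0,0.1]]]' >/dev/null; python3 -c "$R"; python3 -m creep '[[[0,0,0.4],[0,0,0.1]]]' >/dev/null; python3 -c "$R"; python3 -m creep '[[[0,0,0.4],[0,0,0.1]]]' >/dev/null; python3 -c "$R"
```

```text
t 22.225 q [-0.2326  0.5962  0.0985  1.0693 -0.0022  1.5111] p [ 0.6092 -0.145   0.0642] xax [ 0.172   0.9851 -0.0024] z [ 0.0032 -0.003  -1.    ] F [-3.4632 -2.4404  7.4144] T [-0.4381  0.5699  0.3644] w 0.0426 60.79168438911438
t 22.35 q [-0.2325  0.5965  0.098   1.0686 -0.0023  1.6106] p [ 0.6092 -0.145   0.0638] xax [ 0.2689  0.9632 -0.0022] z [ 0.0032 -0.0031 -1.    ] F [-3.8478 -3.0229  7.1242] T [-0.473   0.6796  0.529 ] w 0.0423 60.85846245288849
t 22.475 q [-0.2325  0.5966  0.0976  1.0679 -0.0024  1.7102] p [ 0.6092 -0.145   0.0636] xax [ 0.3633  0.9317 -0.0018] z [ 0.0033 -0.0033 -1.    ] F [-3.2401 -2.605   7.479 ] T [-0.4296  0.6839  0.7079] w 0.0422 60.92497944831848
```

Torque is rising; keep tightening until it stops.

```bash
R='import h;h.state()'; for i in 1; do python3 -m creep '[[[0,0,0.4],[0,0,0.1]]]' >/dev/null; python3 -c "$R"; python3 -m creep '[[[0,0,0.4],[0,0,0.1]]]' >/dev/null; python3 -c "$R"; python3 -m creep '[[[0,0,0.3],[0,0,0.1]]]' >/dev/null; python3 -c "$R"; done
```

```text
t 22.6 q [-0.2325  0.5968  0.0973  1.0673 -0.0025  1.8098] p [ 0.6092 -0.145   0.0634] xax [ 0.4542  0.8909 -0.0015] z [ 0.0033 -0.0034 -1.    ] F [-4.02   -3.3563  9.1013] T [-0.4889  0.7618  0.9216] w 0.0424 60.98946511745453
t 22.725 q [-0.2324  0.597   0.0969  1.0666 -0.0027  1.9094] p [ 0.6093 -0.145   0.0631] xax [ 0.5405  0.8414 -0.0012] z [ 0.0034 -0.0036 -1.    ] F [-4.8314 -2.5055  9.02  ] T [-0.5318  0.8304  1.0547] w 0.0423 61.05483949184418
t 22.85 q [-0.2324  0.5972  0.0965  1.066  -0.0028  2.0089] p [ 0.6092 -0.145   0.0629] xax [ 0.6213  0.7835 -0.0008] z [ 0.0034 -0.0037 -1.    ] F [-4.416  -2.3998  9.4678] T [-0.615   0.8776  1.1681] w 0.0424 61.048890352249146
```

```bash
R='import h;h.state()'; for i in 1; do python3 -m creep '[[[0,0,0.2],[0,0,0.1]]]' >/dev/null; python3 -c "$R"; python3 -m creep '[[[0,0,0.2],[0,0,0.1]]]' >/dev/null; python3 -c "$R"; python3 -m creep '[[[0,0,0],[0,0,0]]]' >/dev/null; python3 -c "$R"; done
```

```text
t 22.975 q [-0.2323  0.5974  0.0963  1.0656 -0.0029  2.1085] p [ 0.6093 -0.145   0.0627] xax [ 0.6961  0.7179 -0.0004] z [ 0.0034 -0.0038 -1.    ] F [-4.3481 -2.5961  7.471 ] T [-0.6388  0.8344  1.3883] w 0.0421 60.997488498687744
t 23.1 q [-0.2322  0.5976  0.0961  1.0651 -0.003   2.208 ] p [ 0.6093 -0.145   0.0624] xax [0.764  0.6452 0.    ] z [ 0.0033 -0.0039 -1.    ] F [-4.3099 -2.9717  8.8281] T [-0.6797  0.8299  1.513 ] w 0.0423 60.973323583602905
t 23.225 q [-0.2323  0.5976  0.096   1.065  -0.0029  2.206 ] p [ 0.6093 -0.145   0.0624] xax [0.7627 0.6468 0.0001] z [ 0.0034 -0.0038 -1.    ] F [-4.1185 -2.7613  7.8165] T [-0.5914  0.8353  1.0916] w 0.0425 61.03508949279785
```

```bash
R='import h;h.state()'; for i in 1; do python3 -m creep '[[[0,0,0.1],[0,0,0.12]],[[0,0,0.1],[0,0,0.12]]]' >/dev/null; python3 -c "$R"; python3 -m creep '[[[0,0,0.1],[0,0,0.15]],[[0,0,0],[0,0,0.1]]]' >/dev/null; python3 -c "$R"; python3 -m creep '[[[0,0,0],[0,0,0]],[[0,0,0],[0,0,0]]]' >/dev/null; python3 -c "$R"; done
```

```text
t 23.475 q [-0.2321  0.5983  0.0956  1.0641 -0.0032  2.4476] p [ 0.6093 -0.145   0.0619] xax [0.8952 0.4456 0.001 ] z [ 0.0032 -0.004  -1.    ] F [-2.7775 -4.3115  6.1738] T [-0.5151 -0.0827  1.8308] w 0.0426 60.84113895893097
t 23.725 q [-0.2306  0.5999  0.0992  1.056   0.0017  2.6982] p [ 0.6148 -0.1438  0.0622] xax [0.9773 0.2112 0.0135] z [ 0.0142 -0.0016 -0.9999] F [13.4921 -0.6762 -4.9829] T [-0.0046 -2.6039  1.4426] w 0.0424 61.24667286872864
t 23.975 q [-0.2305  0.6001  0.0996  1.0562  0.0016  2.6951] p [ 0.6149 -0.1438  0.0622] xax [0.9767 0.2144 0.0134] z [ 0.0141 -0.0017 -0.9999] F [ 9.9613 -0.4453 -2.0573] T [-0.0285 -1.9975  1.3017] w 0.0428 61.70770525932312
```

```bash
python3 -m creep '[[[0,0,0],[0,0,0]],[[0,0,0],[0,0,0]],[[0,0,0],[0,0,0]],[[0,0,0],[0,0,0]],[[0,0,0],[0,0,0]]]' 85
python3 -m creep '[[[0,0,-12],[0,0,0]],[[0,0,-25],[0,0,0]],[[0,0,-30],[0,0,0]],[[0,0,-30],[0,0,0]],[[0,0,-30],[0,0,0]],[[0,0,-20],[0,0,0]],[[0,0,0],[0,0,0]],[[0,0,0],[0,0,0]]]'
python3 - <<'E'
from h import *
state(); c=cam("wrist"); cv2.imwrite("pics/w3.png",c["image"])
P=cloud(c); Q=P[(abs(P[...,0]-.609)<.03)&(abs(P[...,1]+.143)<.03)&(P[...,2]>.06)&(P[...,2]<.13)]
T=Q[Q[:,2]>np.median(Q[:,2])-.002]; print("knob top",np.median(T,0),(T.min(0)+T.max(0))/2)
s=cam("scene"); P=cloud(s); Q=P[(abs(P[...,0]-.609)<.03)&(abs(P[...,1]+.143)<.03)&(P[...,2]>.06)&(P[...,2]<.13)]; print("scene knob",np.percentile(Q[:,2],[50,90,98]))
Q=P[(abs(P[...,0]-.61)<.05)&(abs(P[...,1]-.03)<.06)&(P[...,2]>.07)&(P[...,2]<.1)]; print("flask",Q.min(0),Q.max(0))
E
```

```text
clock: 24.6
eef_pos: [0.609, -0.1437, 0.0599]
tool_rot: [0.994, 0.105, 0.001, 0.0]
ft_force: [0.4, 0.0, -0.1]
grip_width: 0.0852
grasp_force: 0.0
clock: 25.6
eef_pos: [0.6084, -0.1435, 0.2064]
tool_rot: [0.994, 0.106, 0.001, 0.0]
ft_force: [0.7, -0.1, -0.6]
grip_width: 0.085
grasp_force: 0.0
t 25.6 q [-0.2316  0.5033  0.3251  1.3912 -0.      2.6986] p [ 0.6084 -0.1435  0.2064] xax [0.9777 0.2098 0.0013] z [ 0.0014 -0.0004 -1.    ] F [ 0.7362 -0.0928 -0.5988] T [ 0.0082 -0.0198  0.006 ] w 0.085 0.0
knob top [ 0.6121 -0.143   0.0921] [ 0.6083 -0.1444  0.1052]
scene knob [0.0906 0.1101 0.1202]
flask [0.5953 0.0133 0.0701] [0.6242 0.0581 0.0995]
```

View pics/w3.png

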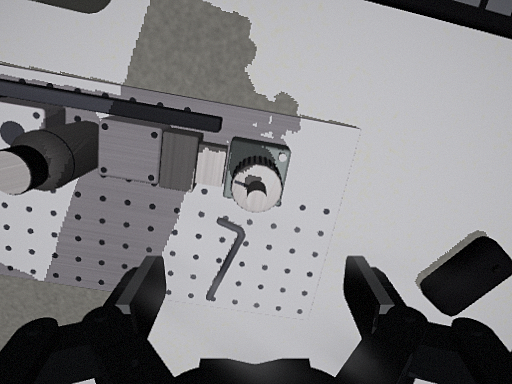

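Knob (257,182) now has its top at 0.092 (centre about 0.074); jaw, housing_b, flask are closed up. I'll confirm tightness with one regrip.

```bash
python3 -m creep '[[[0,0,0],[0,0,-0.175]],[[0,0,0],[0,0,-0.175]],[[0,0,0],[0,0,-0.175]],[[0,0,0],[0,0,-0.175]],[[0,0,0],[0,0,-0.175]],[[0,0,0],[0,0,-0.175]],[[0,0,0],[0,0,-0.175]],[[0,0,0],[0,0,-0.175]],[[0,0,0],[0,0,-0.175]],[[0,0,0],[0,0,-0.175]],[[0,0,0],[0,0,0]]]' > /dev/null
python3 -m creep '[[[0,0,25],[0,0,0]],[[0,0,25],[0,0,0]],[[0,0,25],[0,0,0]],[[0,0,25],[0,0,0]],[[0,0,25],[0,0,0]],[[0,0,19],[0,0,0]],[[0,0,0],[0,0,0]],[[0,0,0],[0,0,0]]]'
python3 -m creep '[[[0,0,0],[0,0,0]],[[0,0,0],[0,0,0]],[[0,0,0],[0,0,0]],[[0,0,0],[0,0,0]],[[0,0,0],[0,0,0]]]' 0 >/dev/null
R='import h;h.state()'; python3 -c "$R"; python3 -m creep '[[[0,0,0.2],[0,0,0.05]],[[0,0,0.2],[0,0,0.05]]]' >/dev/null; python3 -c "$R"; python3 -m creep '[[[0,0,0.2],[0,0,0.05]],[[0,0,0.2],[0,0,0.05]]]' >/dev/null; python3 -c "$R"; python3 -m creep '[[[0,0,0.2],[0,0,0.05]],[[0,0,0.2],[0,0,0.05]]]' >/dev/null; python3 -c "$R"
```

```text
clock: 28.08
eef_pos: [0.6095, -0.1438, 0.0635]
tool_rot: [0.557, 0.831, 0.0, 0.001]
ft_force: [0.0, -0.2, 0.3]
grip_width: 0.0853
grasp_force: 0.0
t 28.7 q [-0.232   0.5959  0.0981  1.0705 -0.0012  0.9488] p [ 0.6088 -0.1442  0.0642] xax [-0.3801  0.9249 -0.0024] z [ 0.0022 -0.0017 -1.    ] F [-3.5632 -0.1948  5.5217] T [-0.2286  0.7899 -0.0089] w 0.0422 60.67038416862488
t 28.95 q [-0.2318  0.5961  0.0977  1.0697 -0.0014  1.0486] p [ 0.6088 -0.1441  0.064 ] xax [-0.2863  0.9581 -0.0026] z [ 0.0023 -0.002  -1.    ] F [-3.9392 -1.8653  6.6168] T [-0.2045  0.7915  0.6858] w 0.0423 60.98786115646362
t 29.2 q [-0.2317  0.5963  0.0974  1.0689 -0.0015  1.1481] p [ 0.6089 -0.1441  0.0637] xax [-0.1898  0.9818 -0.0026] z [ 0.0026 -0.0021 -1.    ] F [-3.4808 -1.9904  7.5484] T [-0.2383  0.8141  0.8903] w 0.0423 61.03330671787262
t 29.45 q [-0.2316  0.5965  0.0971  1.0682 -0.0015  1.2477] p [ 0.609  -0.1441  0.0635] xax [-0.0913  0.9958 -0.0024] z [ 0.0028 -0.0022 -1.    ] F [-2.7241 -0.571   7.6934] T [-0.2567  0.9105  1.0751] w 0.0427 61.08171343803406
```

```bash
R='import h;h.state()'; python3 -m creep '[[[0,0,0.2],[0,0,0.05]],[[0,0,0.2],[0,0,0.05]],[[0,0,0.2],[0,0,0.05]],[[0,0,0.2],[0,0,0.05]]]' >/dev/null; python3 -c "$R"; python3 -m creep '[[[0,0,0.1],[0,0,0.05]],[[0,0,0.1],[0,0,0.05]],[[0,0,0.1],[0,0,0.05]],[[0,0,0.1],[0,0,0.05]]]' >/dev/null; python3 -c "$R"; python3 -m creep '[[[0,0,0.1],[0,0,0.05]],[[0,0,0.1],[0,0,0.05]],[[0,0,0.1],[0,0,0.05]],[[0,0,0.1],[0,0,0.05]]]' >/dev/null; python3 -c "$R"
```

```text
t 29.95 q [-0.2315  0.597   0.0965  1.0666 -0.0015  1.4468] p [ 0.6092 -0.1441  0.063 ] xax [ 0.1073  0.9942 -0.002 ] z [ 0.0033 -0.0023 -1.    ] F [-3.0961 -0.752   6.9819] T [-0.2312  0.9133  1.3355] w 0.0425 61.17787063121796
t 30.45 q [-0.2315  0.5975  0.0962  1.0654 -0.0017  1.646 ] p [ 0.6094 -0.1442  0.0625] xax [ 0.3019  0.9533 -0.0014] z [ 0.0036 -0.0026 -1.    ] F [-3.3797 -2.0187  7.431 ] T [-0.2976  0.809   1.7677] w 0.0423 61.07759177684784
t 30.95 q [-0.2309  0.5982  0.096   1.0635  0.001   1.8461] p [ 0.6102 -0.1431  0.0621] xax [0.4848 0.8746 0.0023] z [ 0.0052 -0.0002 -1.    ] F [-2.1023  0.0897  6.6963] T [0.6866 0.0468 1.5314] w 0.0423 61.22185707092285
```

Again it saturates at the grip's slip limit (~1.8 N m): tight. Release and retreat.

```bash
python3 -m creep '[[[0,0,0],[0,0,0]],[[0,0,0],[0,0,0]],[[0,0,0],[0,0,0]],[[0,0,0],[0,0,0]],[[0,0,0],[0,0,0]]]' 85 >/dev/null
python3 -m creep '[[[0,0,-12],[0,0,0]],[[0,0,-25],[0,0,0]],[[0,0,-30],[0,0,0]],[[0,0,-30],[0,0,0]],[[0,0,-30],[0,0,0]],[[0,0,-30],[0,0,0]],[[0,0,-30],[0,0,0]],[[0,0,0],[0,0,0]],[[0,0,0],[0,0,0]]]'
python3 - <<'E'
from h import *
c=cam("wrist"); P=cloud(c); Q=P[(abs(P[...,0]-.609)<.03)&(abs(P[...,1]+.143)<.03)&(P[...,2]>.07)&(P[...,2]<.1)]; print("knob top",np.median(Q,0))
s=cam("scene"); P=cloud(s)
Q=P[(abs(P[...,0]-.61)<.05)&(abs(P[...,1]-.03)<.06)&(P[...,2]>.07)&(P[...,2]<.16)]
for z in (.075,.09,.13): q=Q[abs(Q[:,2]-z)<.006]; print("flask",z,q.min(0),q.max(0))
cv2.imwrite('pics/s6.png',cv2.resize(s["image"][130:290,150:370],(792,576),interpolation=2))
E
```

```text
clock: 32.7
eef_pos: [0.6085, -0.1435, 0.247]
tool_rot: [0.862, 0.506, 0.001, 0.001]
ft_force: [-0.2, 0.3, 0.3]
grip_width: 0.085
grasp_force: 0.0
knob top [ 0.6125 -0.1381  0.0917]
flask 0.075 [0.5942 0.0125 0.07  ] [0.6262 0.0575 0.081 ]
flask 0.09 [0.5961 0.0136 0.0843] [0.6242 0.0583 0.096 ]
flask 0.13 [0.5845 0.0184 0.1242] [0.6173 0.0492 0.136 ]
```

View pics/s6.png

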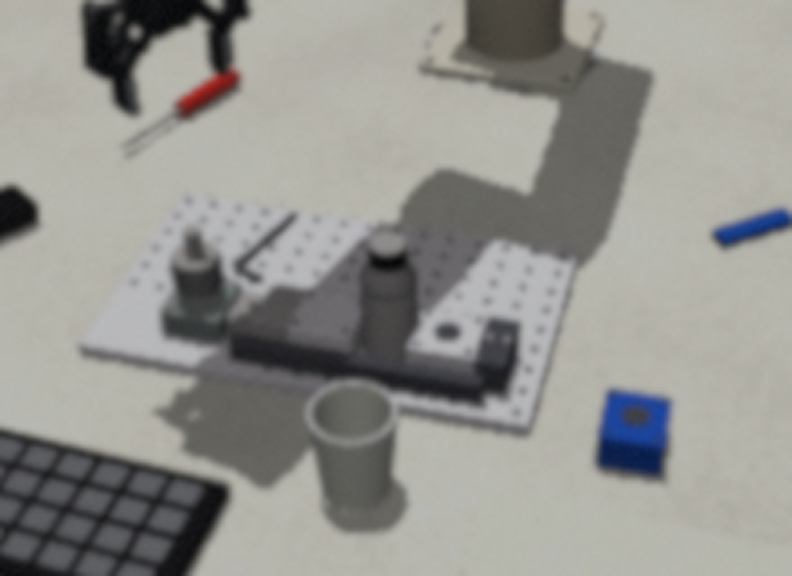

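The row is closed, with the flask upright at (388,300) and touching both housings. The knob is down at (197,275), the bystanders are where they were, and the arm is clear.

```bash
python3 -c "
from workcell import workorder
print(workorder.job_done())"
```

```text
the job is handed in; nothing more can be done
None
```

The flask stands upright, neck up, between the two housings, the clamp knob is screwed down until it slipped in the gripper at about 1.8 N m (running torque was 0.3), and the job is handed in at about 33 s of the 72 s; no verdict was returned.

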